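# Check a solder spool on a two-pan bench comparator

### The job

Check the loose solder spool that stands on the magazine against the reference spool on the two-pan weighing comparator: wake the comparator with the round key, zero the empty pan with the square key in front of that pan, then set the loose spool gently, upright, in the middle of that pan, let go of it, and press the long bar key to compare. Press each key fully and let it come back up before the next; never press the square key in front of the pan that holds the reference spool, load the pan only after zeroing, and press the bar key only once the loose spool stands on its pan. Leave the reference spool and the other things on the table where they stand.

Things in the scene. Friction and masses are not known exactly. Their poses are not given: they have to be found in the camera images.
- comparator: grey instrument housing fixed to the left table (2 mm above z = 0), 160 x 230 x 46 mm, origin under its centre; x from its front edge (row of square, bar and square key) to its back, y to its left. On top: two equal steel pans, one empty, one with the reference spool (which is which varies), four white keys 12 mm proud, and at x = +60 mm a display hood 32 x 64 mm, its top 70 mm above its underside.
- left_pan (a point): centre of the top face of the left pan (flat steel disc, 80 mm diameter), at (22, 70, 50) mm in the comparator's frame; axes as the comparator's. The pan does not move under load.
- right_pan (a point): centre of the top face of the right pan (flat steel disc, 80 mm diameter), at (22, -70, 50) mm in the comparator's frame; axes as the comparator's. The pan does not move under load.
- round_key (a joint): joint travel of the round key (wake), 22 mm diameter in m: 0 up, 0.005 fully down. The spring pushes back with about 1.8 N at first and 4.8 N when fully down; it returns by itself.
- left_key (a joint): joint travel of the square key in front of the left pan (zeroes the left pan), 22 x 22 mm in m: 0 up, 0.005 fully down. The spring pushes back with about 1.8 N at first and 4.8 N when fully down; it returns by itself.
- right_key (a joint): joint travel of the square key in front of the right pan (zeroes the right pan), 22 x 22 mm in m: 0 up, 0.005 fully down. The spring pushes back with about 1.8 N at first and 4.8 N when fully down; it returns by itself.
- bar_key (a joint): joint travel of the long bar key (compare), 20 mm deep and 64 mm wide in m: 0 up, 0.005 fully down. The spring pushes back with about 1.8 N at first and 4.8 N when fully down; it returns by itself.
- round_key_top (a point): centre of the top face of the round key when up, 58 mm above the housing's underside; it moves down with the key.
- left_key_top (a point): centre of the top face of the left square key when up, 58 mm above the housing's underside; it moves down with the key.
- right_key_top (a point): centre of the top face of the right square key when up, 58 mm above the housing's underside; it moves down with the key.
- bar_key_top (a point): centre of the top face of the bar key when up, 58 mm above the housing's underside; it moves down with the key.
- loose_spool: solder spool to be checked, upright on a 7 mm thick magazine lying on the table, right of a fixed white basket 90 mm high: 60 mm flanges 6 mm thick at top and bottom, 45 mm high overall, 0.3 to 0.6 kg. Origin at the centre of its underside, z up along its axis. It can be gripped across the flanges from above in any direction.
- reference_spool: equal spool of solder, upright on the left or the right pan of the comparator from the start; not to be moved. Origin at the centre of its underside.
- flux_bottle: bystander: small white bottle with a red spout, 42 mm diameter, 100 mm high; origin at the centre of its underside.
- wood_block: bystander: pine sanding block 45 x 120 x 44 mm; origin at the centre of its underside, y along its length.
- electrical_tape: bystander: black roll of tape lying flat, 53 mm diameter, 19 mm high; origin at the centre of its underside.
Things that resemble listed ones, but are neither listed nor needed, are in the scene too. What is shaped like the loose_spool but blue, pink or red is not meant.

How it is judged:
On the way, in this order (a step that is already met when the one before it is completed fails the run):
1. the round key is pressed down (at least 3.5 of its 5 mm) (value of joint round_key above 0.0035 m), for 0.06 s.
2. the square key in front of the empty pan is pressed down, the round key being up again (((y of reference_spool in the frame of comparator above 0 m and value of joint right_key above 0.0035 m) or (y of reference_spool in the frame of comparator below 0 m and value of joint left_key above 0.0035 m)) and value of joint round_key below 0.001 m), for 0.06 s.
3. the loose spool stands upright on the empty pan, let go and at rest, within 16 mm of its centre (((y of reference_spool in the frame of comparator above 0 m and horizontal distance between loose_spool and right_pan below 0.016 m and z of loose_spool in the frame of comparator between 0.046 and 0.054 m and angle between loose_spool's own z axis and vertical below 0.08 rad) or (y of reference_spool in the frame of comparator below 0 m and horizontal distance between loose_spool and left_pan below 0.016 m and z of loose_spool in the frame of comparator between 0.046 and 0.054 m and angle between loose_spool's own z axis and vertical below 0.08 rad)) and contact force between the fingers and loose_spool below 0.05 N and linear speed of loose_spool below 0.02 m/s), for 0.2 s.
4. the bar key is pressed down, the loose spool standing on its pan (value of joint bar_key above 0.0035 m and ((y of reference_spool in the frame of comparator above 0 m and horizontal distance between loose_spool and right_pan below 0.016 m and z of loose_spool in the frame of comparator between 0.046 and 0.054 m and angle between loose_spool's own z axis and vertical below 0.08 rad) or (y of reference_spool in the frame of comparator below 0 m and horizontal distance between loose_spool and left_pan below 0.016 m and z of loose_spool in the frame of comparator between 0.046 and 0.054 m and angle between loose_spool's own z axis and vertical below 0.08 rad))), for 0.06 s.
At the end, for the whole second after the job is handed in: The loose spool stands upright (within 0.08 rad) and at rest on the pan that was empty, released, its centre within 16 mm of the pan's centre; the reference spool is at rest on its own pan; all four keys are up (within 1 mm) (all of step 3 and linear speed of reference_spool below 0.02 m/s and value of joint each of round_key, left_key, right_key, bar_key below 0.001 m); the robot touches nothing.
It fails at once if the square key in front of the pan with the reference spool is pressed (over 2 mm) ((y of reference_spool in the frame of comparator above 0 m and value of joint left_key above 0.002 m) or (y of reference_spool in the frame of comparator below 0 m and value of joint right_key above 0.002 m)).
It fails at once if two keys are down at once (both over 2 mm) (value of joint each of round_key, left_key above 0.002 m or value of joint each of round_key, right_key above 0.002 m or value of joint each of round_key, bar_key above 0.002 m or value of joint each of left_key, right_key above 0.002 m or value of joint each of left_key, bar_key above 0.002 m or value of joint each of right_key, bar_key above 0.002 m).
It fails at once if a key is pressed (over 2 mm) out of turn: the bar key while the loose spool does not stand on its pan, or another key while it does ((value of joint bar_key above 0.002 m and not ((horizontal distance between loose_spool and left_pan below 0.03 m or horizontal distance between loose_spool and right_pan below 0.03 m) and z of loose_spool in the frame of comparator below 0.06 m)) or ((horizontal distance between loose_spool and left_pan below 0.03 m or horizontal distance between loose_spool and right_pan below 0.03 m) and z of loose_spool in the frame of comparator below 0.06 m and value of joint any of round_key, left_key, right_key above 0.002 m)).
It fails at once if the loose spool is dropped onto the comparator (falls free from more than about 15 mm) (contact force between the fingers and loose_spool below 0.05 N and (horizontal distance between loose_spool and left_pan below 0.07 m or horizontal distance between loose_spool and right_pan below 0.07 m) and linear speed of loose_spool above 0.55 m/s).
It fails at once if the reference spool is moved by more than 12 mm or tipped, or a bystander (flux bottle, wood block, tape roll) is moved by more than 30 mm (distance of reference_spool from where it was at the start of the episode above 0.012 m or angle between reference_spool's own z axis and vertical above 0.2 rad or distance of any of flux_bottle, wood_block, electrical_tape from where it was at the start of the episode above 0.03 m).
It also fails if it takes over 64 s, if anything falls off the work surface, if the arm or the gripper's body presses on something with over 40 N, if the wrist force passes 120 N, or if a joint passes its speed limit or range.

### The arm

A 7-joint arm with a two-finger parallel gripper is mounted at the origin on the work surface; the furniture and walls round the work are solid. World frame = base frame: x ahead of the robot, y to its left, z up, the work surface at z = 0. Lengths are in m, angles in rad, forces in N, time in s.
With the tool pointing down it reaches from about 0.425 to 0.875 m from the base axis. Payload 8.4 kg.
Tool frame: the origin (TCP) lies at the centre of the arm's flange, where the gripper is bolted on; the fingertips stand 182 mm ahead of it and the grasp point (between the pads) lies 164 mm ahead of it (ctrl.nose_length is the distance from the TCP to the fingertips, in m); z points along the fingers, y is the direction in which the jaws open and shut (so a half turn about z gives the same grasp; the last joint's range is limited). The gripper opens to 87 mm and grips with 3 to 60 N. Pads are 19 mm wide; open, the fingers measure 117 mm over their backs; the gripper's body (75 mm by 190 mm) begins 51 mm behind the grasp point.
Start: joints at [-0.099, 0.333, 0.04, 1.465, -0.013, 1.343, -0.059], TCP at [0.65, -0, 0.405] pointing down, gripper open.
Joint ranges: [-2.58, 2.58], [-0.38, 2.09], [-1.3, 1.39], [0.25, 2.4], [-1.5, 4.64], [0.08, 2.09], [-2.65, 2.65]. Speed limits (rad/s): [2.22, 2.22, 2.79, 2.79, 3.14, 3.14, 3.14].

### API

Orientations are given as [roll, pitch, yaw] about the fixed x, y, z axes, in that order (R = Rz(yaw) Ry(pitch) Rx(roll)).
In Python, from plant import ctrl, imaging, finder gives the robot as it stands. Calls block until the motion is done:
- ctrl.reach(position, orientation): joint-space move of the TCP to a pose.
- ctrl.move_linear(position, ori=None, velocity=0.15, max_force=None): straight line of the TCP; ori=None keeps the orientation; velocity is the mean speed in m/s. With max_force (N) it stops when the force on the tool has changed by that much, and returns True; else False.
- ctrl.move_joints(angles): joint-space move.
- ctrl.command_gripper(opening, effort=None): finger opening in m; effort is the grip in N (None keeps the last); returns when the fingers have stopped.
- ctrl.pause(seconds).
- ctrl.ik(position, orientation): joint angles nearest the present ones, or None.
- imaging.camera(name): name is "scene" or "side" or "wrist"; returns a dict with "pixels" (400x640x3 uint8, red, green, blue), "camera_matrix" (3x3 intrinsics, pixels), "dist" ([k1, k2, p1, p2, k3] as OpenCV has them; the pictures are not rectified), "R" (3x3) and "t" (3): a world point X has camera coordinates R X + t. Camera axes: x right, y down, z forward; pixel columns grow to the right and rows downward; lengths in m; the calibration is good to about 2 mm. A picture is of the moment at which its call begins. There is no depth.
A pose or a line that the arm cannot do raises ctrl.PlanningError and nothing moves.
- ctrl.hand_in(): hands the job in, once; it reports no verdict.
Trained networks look in the newest picture that a camera, given by its name, has taken for a name from the list of things; names that differ only in an ending like _2 or _b are one class to them, and where a whole thing is asked for, a point or a joint stands for the part that bears it (a point fixed in the world has none). Each returns a list of dicts, best first, with "confidence" (0 to 1); they miss things now and then, are a little off and sometimes report something else, mostly with a low value. They report only what shows in the picture. A call takes as long as a camera call. They do not tell look-alikes from the thing itself.
- finder.regions_of(target, camera): "pixels" (400x640 bool, what is visible of it).
- finder.mark_of(target, camera): "xyz" ([x, y, z] in m, in the coordinates of the camera as it stood for that picture, good to about 4 mm: a listed point, or the origin of a listed thing).
Readings, each from a call of its own:
- ctrl.current_time_s(): time.
- ctrl.current_joints(): joint angles.
- ctrl.current_joint_vel(): joint speeds.
- ctrl.current_joint_efforts(): joint torques, N m.
- ctrl.current_tcp_pos(): TCP position.
- ctrl.current_eef_rot(): TCP orientation.
- ctrl.current_ft_force(): force on the tool from outside, world axes, zero at the start.
- ctrl.current_ft_torque(): the same for the moment, N m.
- ctrl.current_opening(): finger opening in m.
Only numpy, scipy, OpenCV 4.12 (cv2) and the standard library are available. Lean on these libraries where they do the work, as an engineer would, in place of code of your own. Each camera call takes 0.05 s, during which the arm holds its last target.

## Working session

There is one attempt and no reset: what is moved stays moved. The work goes in short steps, each a Python script; the robot and the scene stay as the last script left them, time stands still between calls to the robot, and variables do not carry over. Pictures are saved under pics/ and viewed, and the job is handed in when it is done.

```bash
ls; mkdir -p pics
cat > h.py <<'E'
import numpy as np, cv2
from plant import ctrl, imaging, finder
def snap(cam,name):
    d=imaging.camera(cam); cv2.imwrite('pics/'+name,cv2.cvtColor(d['pixels'],cv2.COLOR_RGB2BGR)); return d
def w(d,p): return np.asarray(d['R']).T@(np.asarray(p)-np.asarray(d['t']))
def px(d,X):
    q,_=cv2.projectPoints(np.float64(X).reshape(-1,1,3),cv2.Rodrigues(np.float64(d['R']))[0],np.float64(d['t']),np.float64(d['camera_matrix']),np.float64(d['dist'])); return q.reshape(-1,2)
def ray(d,uv,z):
    n=cv2.undistortPoints(np.float64([[uv]]),np.float64(d['camera_matrix']),np.float64(d['dist'])).ravel()
    R=np.asarray(d['R']);c=-R.T@np.asarray(d['t']);v=R.T@np.array([n[0],n[1],1]); return c+v*(z-c[2])/v[2]
E
python3 - <<'E'
from h import *
for c in ['scene','side','wrist']:
    d=snap(c,c+'0.png')
    print(c,-np.asarray(d['R']).T@d['t'])
    for t in ['comparator','left_pan','right_pan','round_key_top','left_key_top','right_key_top','bar_key_top','loose_spool','reference_spool','flux_bottle','wood_block','electrical_tape']:
        print(t,[(round(m['confidence'],2),w(d,m['xyz']).round(3).tolist(),px(d,w(d,m['xyz']))[0].round().tolist()) for m in finder.mark_of(t,c)])
print(ctrl.current_time_s(),ctrl.current_eef_rot())
E
```

```text
pics
scene [0.57059324 1.23181393 1.04337654]
comparator [(0.77, [0.493, 0.355, 0.002], [324.0, 278.0])]
left_pan [(0.77, [0.429, 0.39, 0.053], [347.0, 275.0]), (0.34, [0.568, 0.379, 0.052], [299.0, 275.0])]
right_pan [(0.71, [0.564, 0.302, 0.056], [299.0, 254.0]), (0.7, [0.567, 0.378, 0.049], [299.0, 275.0])]
round_key_top [(0.44, [0.498, 0.36, 0.058], [322.0, 268.0])]
left_key_top [(0.46, [0.418, 0.31, 0.06], [348.0, 253.0])]
right_key_top [(0.6, [0.564, 0.303, 0.055], [299.0, 255.0])]
bar_key_top [(0.48, [0.489, 0.313, 0.055], [324.0, 256.0])]
loose_spool [(0.69, [0.51, -0.339, -0.0], [307.0, 151.0]), (0.6, [0.479, -0.107, 0.006], [318.0, 183.0]), (0.51, [0.411, -0.415, -0.001], [329.0, 141.0]), (0.47, [0.417, -0.305, -0.001], [330.0, 155.0])]
reference_spool [(0.61, [0.426, 0.389, 0.051], [348.0, 276.0])]
flux_bottle [(0.75, [0.53, 0.124, -0.003], [308.0, 227.0]), (0.4, [0.5, 0.363, 0.063], [322.0, 267.0])]
wood_block [(0.84, [0.589, 0.54, -0.002], [293.0, 334.0])]
electrical_tape [(0.44, [0.565, 0.377, 0.052], [300.0, 274.0])]
side [1.51775378 0.53426698 0.87789393]
comparator [
[... 663 characters left out ...]
.416, -0.3, -0.0], [238.0, 178.0])]
reference_spool [(0.8, [0.424, 0.386, 0.052], [419.0, 216.0])]
flux_bottle [(0.83, [0.527, 0.126, 0.003], [329.0, 224.0])]
wood_block [(0.88, [0.59, 0.539, 0.001], [456.0, 277.0]), (0.27, [0.426, 0.387, 0.051], [419.0, 216.0])]
electrical_tape [(0.45, [0.375, 0.499, 0.001], [455.0, 229.0]), (0.35, [0.476, -0.113, 0.006], [273.0, 197.0])]
wrist [0.64984382 0.06571553 0.38574859]
comparator []
left_pan []
right_pan []
round_key_top []
left_key_top []
right_key_top []
bar_key_top []
loose_spool []
reference_spool []
flux_bottle [(0.89, [0.53, 0.129, 0.001], [214.0, 69.0])]
wood_block []
electrical_tape []
1.95 [-3.14157158e+00 -3.07508210e-05  1.57080317e+00]
```

View pics/scene0.png

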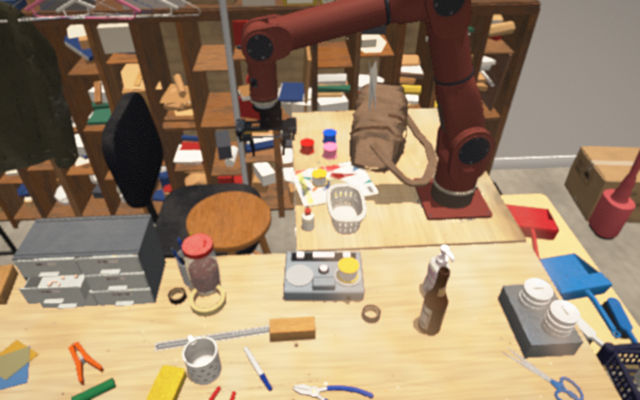

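View pics/side0.png

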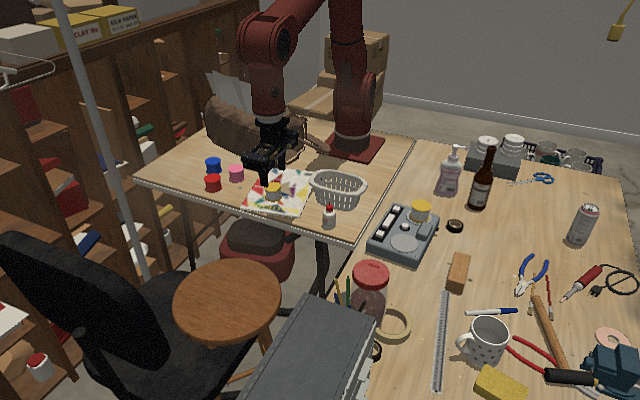

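Run:
```python
import cv2,numpy as np
a=cv2.imread('pics/scene0.png');b=cv2.imread('pics/side0.png')
r=lambda x:cv2.resize(x,(390,290),interpolation=cv2.INTER_CUBIC)
cv2.imwrite('pics/crop0.png',np.vstack([np.hstack([r(a[225:335,250:400]),r(b[180:290,345:495])]),np.hstack([r(a[115:225,250:400]),r(b[135:245,190:340])])]))
```

```text
(no output)
```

View pics/crop0.png

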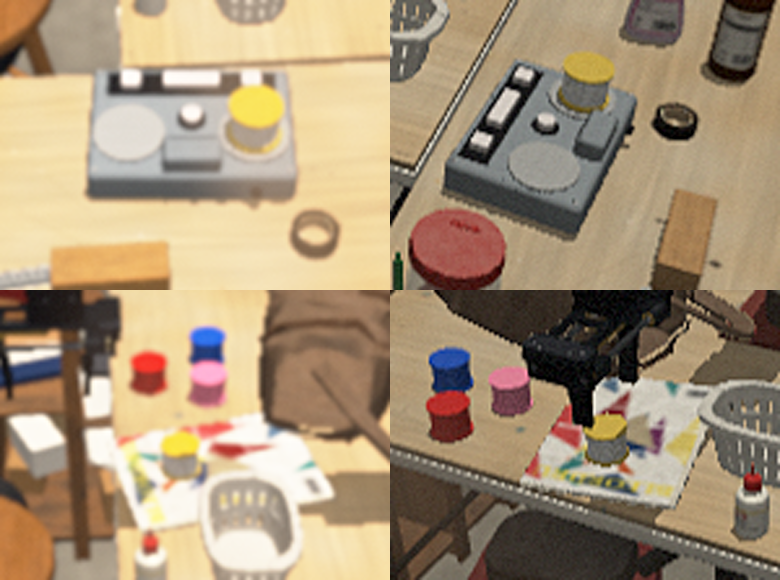

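Candidates for the loose spool: yellow at scene (318,181), red (307,146), blue (330,136) and pink (330,150). Yellow fits, because it is the only one on the magazine and right of the basket, and the crop confirms it. The reference spool is on the left pan (x≈0.426), so the empty pan is the right one, near (0.566,0.378). Next is a wrist view of the comparator.

Run:
```python
from h import *
ctrl.reach([0.50,0.28,0.40],[np.pi,0,np.pi/2])
d=snap('wrist','w1.png')
for t in ['comparator','left_pan','right_pan','round_key_top','left_key_top','right_key_top','bar_key_top','reference_spool']:
    print(t,[(round(m['confidence'],2),w(d,m['xyz']).round(4).tolist(),px(d,w(d,m['xyz']))[0].round().tolist()) for m in finder.mark_of(t,'wrist')])
np.save('w1.npy',{k:np.asarray(v) for k,v in d.items()},allow_pickle=True)
print(ctrl.current_time_s(),ctrl.current_tcp_pos())
```

```text
comparator [(0.96, [0.5006, 0.3601, 0.0057], [318.0, 110.0]), (0.25, [0.531, 0.1266, 0.0043], [342.0, 295.0])]
left_pan []
right_pan []
round_key_top [(0.71, [0.4927, 0.3653, 0.0652], [310.0, 102.0])]
left_key_top [(0.69, [0.4182, 0.3144, 0.0611], [236.0, 156.0])]
right_key_top []
bar_key_top [(0.69, [0.4911, 0.3065, 0.0592], [309.0, 163.0])]
reference_spool [(0.76, [0.4289, 0.3895, 0.0553], [244.0, 77.0])]
3.6083 [0.50019492 0.27976948 0.39997386]
```

View pics/w1.png

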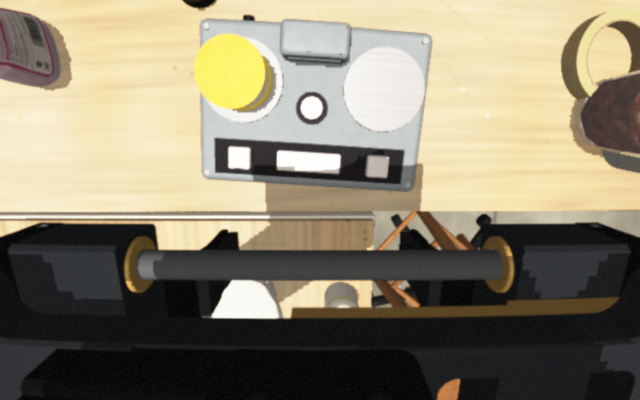

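The wrist view shows the yellow reference spool on the left pan (235,72) and the empty right pan at (383,89). The keys are round (312,107), left square (239,157), bar (309,162) and right square (377,166).

Run:
```python
from h import *
d=np.load('w1.npy',allow_pickle=True).item()
g=d['pixels'].min(2).copy()
P={}
for n,c,s,z in [('round',(312,107),14,.060),('left',(239,157),17,.060),('bar',(309,162),38,.060),('right',(377,166),17,.060)]:
    x,y=c; sy=min(s,16); sub=g[y-sy:y+sy,x-s:x+s]
    _,m=cv2.threshold(sub,0,255,cv2.THRESH_OTSU)
    N,L,st,ce=cv2.connectedComponentsWithStats(m); k=L[sy,s]; k=1+np.argmin(np.hypot(*(ce[1:]-[s,sy]).T)) if k==0 else k
    uv=ce[k]+[x-s,y-sy]; P[n]=ray(d,uv,z)[:2]; print(n,uv.round(1),st[k],P[n].round(4))
# pan ellipse
lab=cv2.GaussianBlur(g,(3,3),0)
m=((lab>195)*255).astype(np.uint8); N,L,st,ce=cv2.connectedComponentsWithStats(m); k=L[89,383]; print(st[k],ce[k]); P['pan']=ray(d,ce[k],.052)[:2];print(P['pan'])
yv=P['left']-P['right'];print('sep',np.linalg.norm(yv)); yv/=np.linalg.norm(yv); xv=np.array([yv[1],-yv[0]]); print('yaw',np.degrees(np.arctan2(xv[1],xv[0])))
for n in P: 
    e=P[n]-P['pan']; print(n,'comp frame',(np.array([22,-70])+1000*np.array([e@xv,e@yv])).round(1))
```

```text
round [311.2 107.3] [  3   3  22  23 402] [0.4939 0.3607]
left [238.5 157.3] [  6   5  22  24 478] [0.4205 0.3126]
bar [308.2 161.3] [   6    4   64   23 1222] [0.4905 0.3084]
right [377.1 166.1] [  6   5  23  23 461] [0.5601 0.3035]
[  203    22   226   154 16607] [331.65339917  94.56018546]
[0.51397583 0.37324424]
sep 0.13984987305375163
yaw 86.23528818474537
round comp frame [  8.2 -50.8]
left comp frame [-44.6  19.3]
bar comp frame [-44.2 -50.8]
right comp frame [ -44.6 -120.6]
pan comp frame [ 22. -70.]
```

Run:
```python
from h import *
d=np.load('w1.npy',allow_pickle=True).item()
im=d['pixels'].astype(int); sub=im[36:142,332:436]
print(im[89,330:436:4].tolist()[::3])
g=cv2.GaussianBlur(sub.min(2).astype(np.uint8),(3,3),0)
for th in (180,195,205,215,225):
    m=((g>th)*255).astype(np.uint8); N,L,st,ce=cv2.connectedComponentsWithStats(m); k=L[53,51]; 
    c=max(cv2.findContours((L==k).astype(np.uint8),0,1)[0],key=len)
    e=cv2.fitEllipse(cv2.convexHull(c)); uv=np.array(e[0])+[332,36]; print(th,st[k],uv.round(1),np.round(e[1],1),ray(d,uv,.052).round(4))
cv2.imwrite('pics/pan.png',cv2.resize(im[15:200,190:440,::-1].astype(np.uint8),(750,555),interpolation=cv2.INTER_CUBIC))
```

```text
[[205, 210, 208], [188, 193, 189], [246, 245, 240], [245, 243, 238], [244, 242, 237], [242, 240, 235], [238, 236, 231], [238, 235, 229], [214, 195, 165]]
180 [   0    0   98  106 9165] [379.5  91.7] [ 98.1 184.2] [0.5611 0.3761 0.052 ]
195 [   0    0   97  106 8894] [379.1  91.8] [ 97.5 178.5] [0.5607 0.376  0.052 ]
205 [   4    5   88   91 5916] [379.9  91.4] [ 84.5 100.8] [0.5615 0.3763 0.052 ]
215 [  12   10   80   85 5353] [383.5  88.3] [80.4 85.1] [0.565  0.3793 0.052 ]
225 [  12   12   79   82 5120] [383.3  88.2] [78.5 83.1] [0.5648 0.3793 0.052 ]
```

View pics/pan.png

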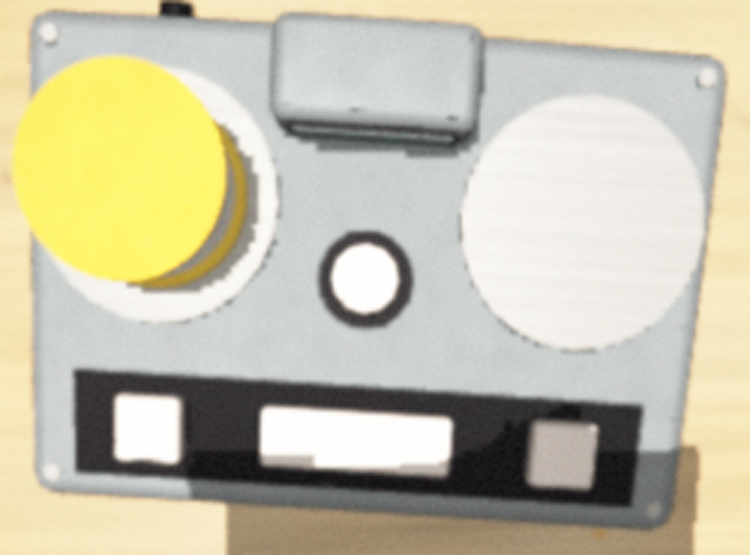

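```bash
cat >> h.py <<'E'
YAW=np.radians(86.24)
K={'round':(.4939,.3607),'right':(.5601,.3035),'bar':(.4905,.3084)}
def press(n):
    x,y=K[n]; o=[np.pi,0,YAW]; N=ctrl.nose_length
    ctrl.reach([x,y,.085+N],o)
    ctrl.move_linear([x,y,.066+N],o,velocity=.06)
    f0=np.array(ctrl.current_ft_force())
    s=ctrl.move_linear([x,y,.0535+N],o,velocity=.02,max_force=9)
    ctrl.pause(.2)
    print(n,s,'tip z',ctrl.current_tcp_pos()[2]-N,'dF',np.array(ctrl.current_ft_force())-f0,'xy',ctrl.current_tcp_pos()[:2])
    ctrl.move_linear([x,y,.085+N],o,velocity=.06)
    print('after',np.array(ctrl.current_ft_force())-f0,ctrl.current_time_s())
E
python3 - <<'E'
from h import *
ctrl.command_gripper(0.0); print(ctrl.nose_length,ctrl.current_opening())
press('round')
snap('side','s1.png')
E
```

```text
0.1822 0.0003891267763232519
round True tip z 0.05550818682353589 dF [-2.10739162 -2.24228356  7.22013087] xy [0.49406946 0.36086394]
after [-1.20440235 -1.59677117  0.81429571] 7.675
```

The round key pushed back with about 6.4–7 N, above the 4.8 N full-travel force. The tip went 4.5 mm below its nominal top, so the key was fully down. Next is the right square key.

Run:
```python
from h import *
press('right')
ctrl.move_linear([.56,.28,.40],velocity=.3)
ctrl.command_gripper(0.087)
d0=None
ctrl.reach([0.48,-0.18,0.40],[np.pi,0,np.pi/2])
d=snap('wrist','w2.png')
np.save('w2.npy',{k:np.asarray(v) for k,v in d.items()},allow_pickle=True)
print([(round(m['confidence'],2),w(d,m['xyz']).round(4).tolist(),px(d,w(d,m['xyz']))[0].round().tolist()) for m in finder.mark_of('loose_spool','wrist')],ctrl.current_time_s(),ctrl.current_tcp_pos())
```

```text
right True tip z 0.055520500758617475 dF [-1.3707197  -1.57477667  6.56665786] xy [0.56030085 0.30362831]
after [ 0.01756748 -0.39218703 -0.32134195] 10.0417
[(0.94, [0.5123, -0.3396, 0.0001], [342.0, 300.0]), (0.66, [0.4157, -0.3036, 0.0002], [269.0, 275.0]), (0.65, [0.4744, -0.1137, 0.0071], [313.0, 125.0])] 13.9667 [ 0.48060198 -0.1789355   0.39991581]
```

View pics/w2.png

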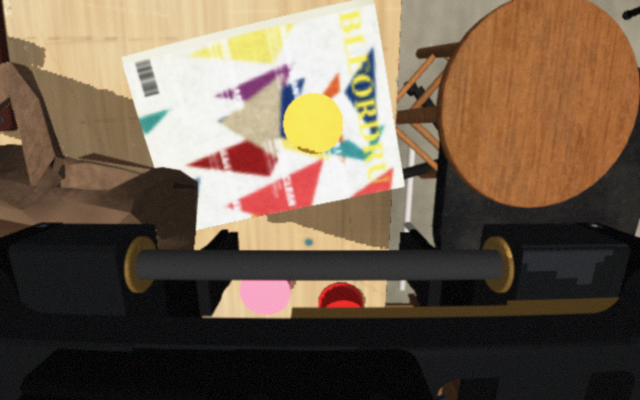

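The right key was also bottomed (6.6 N). In the wrist view the yellow loose spool's top is at (313,123), alone on the magazine, with pink (265,290) and red (341,300) well away. The basket is out of view above.

```bash
python3 - <<'E'
from h import *
d=np.load('w2.npy',allow_pickle=True).item()
im=d['pixels'][75:175,260:370].astype(int)
m=((im[...,0]-im[...,2]>110)&(im[...,1]>190)).astype(np.uint8)
N,L,st,ce=cv2.connectedComponentsWithStats(m);k=L[48,53]
e=cv2.minEnclosingCircle(max(cv2.findContours((L==k).astype(np.uint8),0,1)[0],key=len))
uv=np.array(e[0])+[260,75];S=ray(d,uv,.052);print(st[k],ce[k]+[260,75],uv,e[1],S, ray(d,uv+[e[1],0],.052)-S)
x,y=S[:2]
o=[np.pi,0,np.pi/2]
G=.1642
ctrl.reach([x,y,.11+G],o)
ctrl.move_linear([x,y,.037+G],o,velocity=.08,max_force=12)
f0=np.array(ctrl.current_ft_force())
ctrl.command_gripper(0.0,effort=35)
print('open',ctrl.current_opening(),ctrl.current_tcp_pos(),ctrl.current_time_s())
ctrl.move_linear([x,y,.08+G],velocity=.08)
ctrl.pause(.2)
print('dF',np.array(ctrl.current_ft_force())-f0,'open',ctrl.current_opening())
snap('side','s2.png');snap('wrist','w3.png')
E
python3 - <<'E'
import cv2,numpy as np
a=cv2.imread('pics/s2.png')[130:250,180:380];b=cv2.imread('pics/w3.png')
cv2.imwrite('pics/c2.png',np.hstack([cv2.resize(a,(400,240)),cv2.resize(b,(400,240))]))
E
```

```text
[  23   19   59   62 2776] [312.49027378 122.95425072] [309.74902344 123.65332031] 32.683349609375 [ 0.47132756 -0.11195028  0.052     ] [3.28072847e-02 8.69380428e-05 0.00000000e+00]
open 0.05467565389648409 [ 0.47179638 -0.11193233  0.20151522] 16.325
dF [-0.01646059  0.07237049 -3.76871703] open 0.054293367869926626
```

View pics/c2.png

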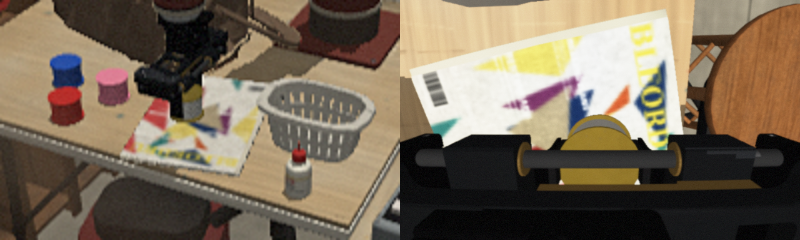

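Run:
```python
import cv2,numpy as np
a=cv2.imread('pics/s2.png')[150:205,240:310];b=cv2.imread('pics/w3.png')[170:320,200:440]
cv2.imwrite('pics/c3.png',np.hstack([cv2.resize(a,(382,300),interpolation=2),cv2.resize(b,(410,300),interpolation=2)]))
from h import *
d=snap('scene','sc3.png')
cv2.imwrite('pics/c4.png',cv2.resize(cv2.imread('pics/sc3.png')[110:210,250:400],(750,500),interpolation=2))
for c in['scene','side','wrist']:
    d=imaging.camera(c)
    print(c,[(round(m['confidence'],2),w(d,m['xyz']).round(4).tolist()) for m in finder.mark_of('loose_spool',c)])
print(ctrl.current_tcp_pos(),ctrl.current_time_s())
```

```text
scene [(0.83, [0.4773, -0.1036, 0.0463]), (0.56, [0.4172, -0.3068, -0.0003]), (0.56, [0.5097, -0.3397, 0.0011])]
side [(0.56, [0.4739, -0.1097, 0.0457]), (0.56, [0.4147, -0.3007, 0.0021]), (0.55, [0.4132, -0.4138, -0.0004]), (0.51, [0.5122, -0.3472, -0.0016])]
wrist [(0.68, [0.4717, -0.1106, 0.0491])]
[ 0.47133295 -0.1119524   0.24419882] 17.6667
```

View pics/c3.png

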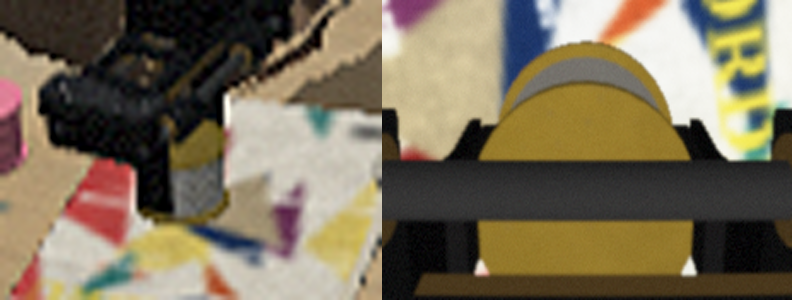

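View pics/c4.png

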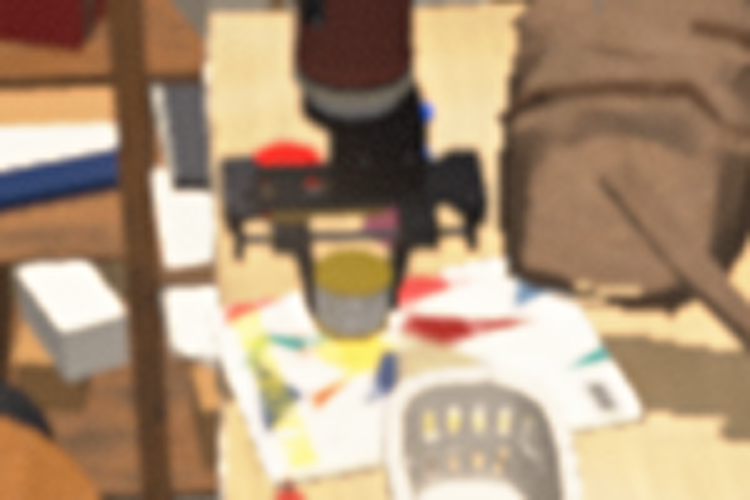

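The spool is held upright, about 0.38 kg, and centred to within a few mm. Next I carry it high to the right pan.

Run:
```python
from h import *
ctrl.move_linear([.4713,-.112,.40],velocity=.2)
o=[np.pi,0,YAW-np.pi/2]
x,y=.5648,.3793
ctrl.reach([x,y,.36],o)
print(ctrl.current_opening(),ctrl.current_time_s(),ctrl.current_tcp_pos())
ctrl.move_linear([x,y,.27],o,velocity=.12)
ctrl.pause(.3)
d=snap('side','s4.png');d2=snap('scene','sc4.png')
print([(round(m['confidence'],2),w(d,m['xyz']).round(4).tolist()) for m in finder.mark_of('loose_spool','side')],[(round(m['confidence'],2),w(d2,m['xyz']).round(4).tolist()) for m in finder.mark_of('loose_spool','scene')])
a=cv2.imread('pics/s4.png')[150:260,340:490];b=cv2.imread('pics/sc4.png')[200:310,250:400]
cv2.imwrite('pics/c5.png',np.hstack([cv2.resize(q,(400,293),interpolation=2) for q in(a,b)]))
print(ctrl.current_opening(),ctrl.current_time_s(),ctrl.current_ft_force())
```

```text
0.055095629925650695 20.7333 [0.56527193 0.37844099 0.35985309]
[(0.71, [0.5675, 0.3799, 0.0753]), (0.68, [0.5127, -0.3431, 0.0001]), (0.67, [0.4155, -0.2988, 0.0006]), (0.5, [0.4143, -0.4172, 0.0037])] [(0.61, [0.4157, -0.3036, -0.0012]), (0.59, [0.5714, 0.3865, 0.075])]
0.05512010322328108 22.1333 [-0.37597726  0.04376419 -4.40552263]
```

View pics/c5.png

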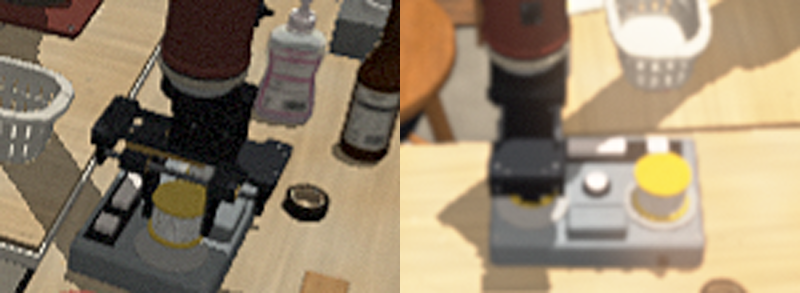

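The spool hangs level just above the right pan, upright and clear of the hood and reference spool. The two views agree it is a few mm out in +x. I lower it with that correction.

Run:
```python
from h import *
o=[np.pi,0,YAW-np.pi/2]
x,y=.562,.3775
ctrl.move_linear([x,y,.254],o,velocity=.05)
f0=np.array(ctrl.current_ft_force())
s=ctrl.move_linear([x,y,.2435],o,velocity=.015,max_force=4)
ctrl.pause(.2)
print(s,ctrl.current_tcp_pos(),np.array(ctrl.current_ft_force())-f0)
ctrl.command_gripper(0.078)
ctrl.pause(.2)
print(ctrl.current_opening(),np.array(ctrl.current_ft_force())-f0)
ctrl.move_linear([x,y,.36],o,velocity=.12)
ctrl.reach([x-.06,y-.1,.40],[np.pi,0,YAW])
d=snap('wrist','w6.png');np.save('w6.npy',{k:np.asarray(v) for k,v in d.items()},allow_pickle=True)
print([(m['confidence'],w(d,m['xyz']).round(4).tolist()) for m in finder.mark_of('loose_spool','wrist')])
for c in('side','scene'):
    d=snap(c,c+'6.png')
    print([(m['confidence'],w(d,m['xyz']).round(4).tolist()) for m in finder.mark_of('loose_spool',c)])
    print([(m['confidence'],w(d,m['xyz']).round(4).tolist()) for m in finder.mark_of('reference_spool',c)])
print(ctrl.current_time_s())
```

```text
True [0.56221285 0.37737774 0.24652826] [-1.10740941  0.76159716  9.86495388]
0.07788057046778504 [-1.12976323  2.18589916  4.99395428]
[(0.64, [0.5629, 0.378, 0.0518])]
[(0.82, [0.416, -0.2992, -0.0006]), (0.8, [0.5641, 0.3799, 0.0491]), (0.65, [0.41, -0.419, -0.0002]), (0.55, [0.5129, -0.347, 0.0018])]
[(0.58, [0.4268, 0.3836, 0.0489])]
[(0.92, [0.5638, 0.3808, 0.0477]), (0.58, [0.5091, -0.3392, 0.0009])]
[(0.78, [0.4302, 0.3894, 0.0525])]
27.2083
```

View pics/w6.png

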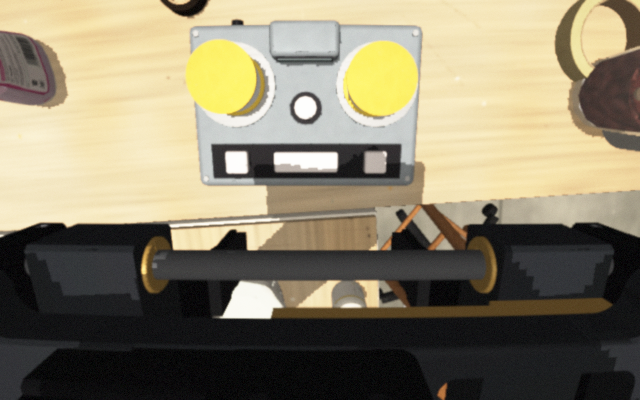

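The loose spool stands upright at the middle of the right pan (382,79), within about 2 mm of its centre by all three cameras. The reference spool (222,77) has not moved. Next I press the bar.

Run:
```python
from h import *
ctrl.command_gripper(0.0)
press('bar')
ctrl.move_linear([.50,.28,.40],velocity=.25)
ctrl.pause(.3)
d=snap('wrist','w7.png')
for t in('loose_spool','reference_spool','flux_bottle'):
    print([(m['confidence'],w(d,m['xyz']).round(4).tolist()) for m in finder.mark_of(t,'wrist')])
d=snap('side','s7.png')
for t in('loose_spool','reference_spool','wood_block','flux_bottle','electrical_tape'):
    print(t,[(m['confidence'],w(d,m['xyz']).round(4).tolist()) for m in finder.mark_of(t,'side')])
print(ctrl.current_time_s())
```

```text
bar True tip z 0.05547551569726775 dF [-2.38942846 -0.41437667  7.96325381] xy [0.4906785  0.30858501]
after [ 0.79333898  0.66562821 -0.05207261] 31.1
[(0.8, [0.5616, 0.378, 0.051])]
[(0.67, [0.427, 0.3888, 0.0525]), (0.43, [0.5622, 0.3039, 0.0649]), (0.28, [0.496, 0.3622, 0.0051])]
[]
loose_spool [(0.76, [0.5656, 0.3771, 0.05]), (0.61, [0.4131, -0.2994, 0.0006]), (0.59, [0.5677, 0.3792, 0.0519]), (0.57, [0.5128, -0.3462, 0.002]), (0.5, [0.4113, -0.417, 0.0027])]
reference_spool [(0.71, [0.4256, 0.3856, 0.0477])]
wood_block [(0.84, [0.5923, 0.5395, -0.0011])]
flux_bottle [(0.49, [0.5278, 0.124, -0.0024])]
electrical_tape [(0.67, [0.3745, 0.4954, -0.0001])]
32.5917
```

View pics/w7.png

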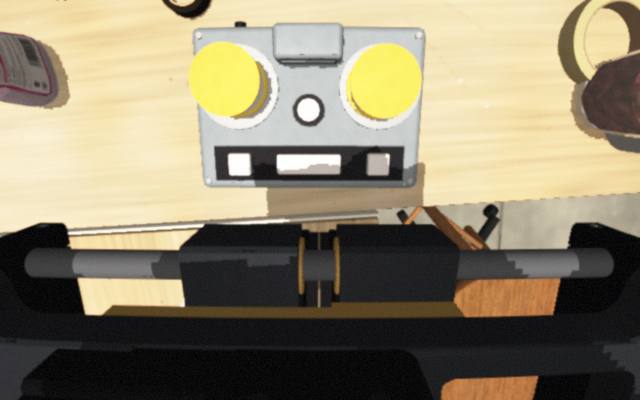

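Both spools stand on their pans (385,80 and 227,80), the keys look up, and the arm is clear. Handing in.

```bash
python3 -c "
from h import *
print(ctrl.hand_in())"
```

```text
the job is handed in; nothing more can be done
None
```

I did all the steps in order and handed the job in. It gave no verdict; the last reading, just before, was 32.6 s of the 64 s.

- **Keys:** I pressed the round key, the right square key (the reference spool is on the left pan) and, after loading, the bar key. Each push-back force was 6.5 to 8 N, above the 4.8 N full-travel spring force. The tip stopped about 4.5 mm below each key's nominal top. I had no direct reading of key travel. The force returned to near zero when I lifted off, and the last picture shows all four keys up.
- **Loose spool:** I took the yellow spool from the magazine and let go only once it was touching the right pan. In the last checks it stood upright within about 3 mm of the pan's centre.
- **Other things:** the reference spool, flux bottle, wood block and tape roll were where they started, to within the networks' accuracy. The gripper was clear of everything.

Two checks were slightly off:
- **Grip width:** the gripper read about 55 mm on the 60 mm flange, though the pictures showed the spool upright and centred, so I carried on.
- **Touchdown force:** the force rose by about 10 N as the spool touched the pan, against the 4 N stop I had set.

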